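# Clear the hatch, then tilt the long gas lighter out of the utensil box

### The job

Someone left a spice jar standing in the hatch of the wooden utensil box, beside the long gas lighter. First stand the jar upright and fully home in the empty bore of the wooden jar stand and let go of it; then take the lighter, which is longer than the hatch, tilt it diagonally out through the hatch, and finish while holding it still in the air, the whole of it at least a hand's breadth (10 cm) above the top of the box. Leave the other jar, the bowl, the soup tin and the mug where they are.

Things in the scene. Friction and masses are not known exactly. Their poses are not given: they have to be found in the camera images.
- utensil_box: wooden box fixed to the worktop, 382 mm long (its y), 162 mm wide (its x), 62 mm high; origin: centre of its underside, z up. Inside 370 x 150 mm, floor 6 mm thick. Covers 6 mm thick (56 to 62 mm above the worktop) close the last 75 mm of the inside at each end; between them is the open hatch, y = -110 to +110 mm, over the full 150 mm inside width. A 9 mm cleat stands out from each end
- hatch (a point): centre of the box's hatch (220 x 150 mm), level with the top of the covers, 62 mm above the worktop; axes as the box
- lighter_center (a point): middle of the long gas lighter (269 mm, 85 g). It lies along the box, ends under the covers, about 17 mm to the -x side of the box's middle, centre line 34 mm above the worktop, on two cork rests 20 mm high. +y points to the nozzle. Black handle 22 mm wide, 16 mm thick: y = -134 to +13 mm; steel barrel 11 mm thick: from there to +134 mm. It balances about 40 mm to the handle side
- lighter_nozzle (a point): tip of the lighter's barrel, on its centre line
- lighter_butt (a point): end of the lighter's handle, on its centre line
- jar_center (a point): centre, half-way up, of the spice jar with a green cap and an orange-brown label: about 45 mm in diameter, 106 mm high, about 110 g. It stands on the box's floor in the hatch, on the +x side of the lighter; its upper 50 mm stand above the covers; z is its axis
- jar_stand: light wooden stand fixed to the worktop, 160 mm (x) by 74 mm (y), 35 mm high, with two bores 85 mm apart along its x axis; origin at the centre of its underside. The bore on its -x side is empty, the other holds a jar
- empty_bore (a point): centre of the mouth of the empty bore, 35 mm above the worktop; bore 50 mm in diameter, chamfered, 25 mm deep (its bottom is 10 mm above the worktop)
- other_jar_center (a point): centre, half-way up, of the other spice jar (green cap, dark blue label, same size), which stands in the other bore and stays there
- bowl: brown bowl, 129 mm wide, 57 mm high, origin at the centre of its underside; leave it alone
- soup_can: short tin, 75 mm wide, 58 mm high, origin at the centre of its underside; leave it alone
- coffee_mug: white mug, 78 mm wide, 97 mm high, origin at its underside; leave it alone
Things that resemble listed ones, but are neither listed nor needed, are in the scene too. Leave any turquoise look-alike of the part that bears jar_center alone.

How it is judged:
On the way, in this order (a step that is already met when the one before it is completed fails the run):
1. the jar stands upright and fully home in the empty bore, let go, the lighter still in the box (horizontal distance between jar_center and empty_bore below 0.006 m and height (world z) of jar_center below 0.067 m and angle between jar_center's own z axis and vertical below 0.08 rad and contact force between the fingers and spice_jar below 0.3 N and height (world z) of each of lighter_nozzle, lighter_butt below 0.056 m), for 0.2 s.
2. the lighter is tilted through the hatch: one end out above the covers, the other still below them (((height (world z) of lighter_butt above 0.075 m and height (world z) of lighter_nozzle below 0.056 m) or (height (world z) of lighter_nozzle above 0.075 m and height (world z) of lighter_butt below 0.056 m))), for 0.05 s.
At the end, for the whole second after the job is handed in: The lighter is held still in the fingers, touching nothing else, both its ends more than 145 mm above the worktop (83 mm above the box); the spice jar stands released in the formerly empty bore, within 6 mm of its centre, within 4 mm of the bottom and within 0.08 rad of upright (height (world z) of each of lighter_nozzle, lighter_butt above 0.145 m and contact force between the fingers and gas_lighter above 1 N and contact force between gas_lighter and utensil_box below 0.1 N and contact force between gas_lighter and spice_jar below 0.1 N and contact force between gas_lighter and other_jar below 0.1 N and linear speed of gas_lighter below 0.03 m/s and horizontal distance between jar_center and empty_bore below 0.006 m and height (world z) of jar_center below 0.067 m and angle between jar_center's own z axis and vertical below 0.08 rad and contact force between the fingers and spice_jar below 0.3 N); the arm keeps its last pose, push and grip.
It fails at once if the other jar is moved by more than 20 mm or tipped (distance of other_jar_center from where it was at the start of the episode above 0.02 m or angle between other_jar_center's own z axis and vertical above 0.3 rad).
It fails at once if the bowl, the soup tin or the mug is moved by more than 20 mm (distance of any of bowl, soup_can, coffee_mug from where it was at the start of the episode above 0.02 m).
It also fails if it takes over 54 s, if anything falls off the work surface, if the arm or the gripper's body presses on something with over 40 N, if the wrist force passes 120 N, or if a joint passes its speed limit or range.

### The arm

A 7-joint arm with a two-finger parallel gripper is mounted at the origin on a cart in front of the work surface, level with it; the furniture and walls round the work are solid. World frame = base frame: x ahead of the robot, y to its left, z up, the work surface at z = 0. Lengths are in m, angles in rad, forces in N, time in s.
With the tool pointing down it reaches from about 0.4 to 0.85 m from the base axis. Payload 4.5 kg.
Tool frame: the origin (TCP) lies between the finger pads; the fingertips stand 25 mm ahead of it and the grasp point (between the pads) lies 6 mm ahead of it (r.tips_ahead is the distance from the TCP to the fingertips, in m); z points along the fingers, y is the direction in which the jaws open and shut (so a half turn about z gives the same grasp; the last joint's range is limited). The gripper opens to 88 mm and grips with 3 to 60 N. Pads are 18 mm wide; open, the fingers measure 123 mm over their backs; the gripper's body (75 mm by 187 mm) begins 45 mm behind the grasp point.
Start: joints at [0.034, 0.689, -0.195, 1.565, 0.157, 0.902, -0.215], TCP at [0.625, 0, 0.264] pointing down, gripper open.
Joint ranges: [-3.01, 3.01], [-0.46, 2.08], [-1.47, 1.51], [0.13, 2.56], [-1, 4.14], [0.04, 2.09], [-2.66, 2.66]. Speed limits (rad/s): [2.57, 2.57, 3.14, 3.14, 3.14, 3.14, 3.14].

### API

Orientations are given as a unit quaternion [x, y, z, w].
In Python, from plant import r, imaging gives the robot as it stands.
- The arm moves only by the tool send_rows, never from a script. Its argument "moves" is one flat list of numbers, 6 for each row, row after row: the shift along the tool's x, y, z in m, then the turn, a rotation vector about the tool's x, y, z in degrees. A call has exactly 5 rows; each row is the pose to reach, as a shift and turn from the pose measured when the call began, along the tool's axes at that moment; what a row does not reach only later rows make up. A row lasts 1/12 s, in which the tool goes at most 41.7 mm and 7.16 degrees, less where a joint would pass 70% of its speed; a pose out of reach is approached as far as the arm can. A call with a gripper value outside its range is refused whole. "claw" is the closure, from -1 (fully open) to 1 (shut), so that 0 is half open, set as the call begins (left out, the last holds). The fingers move at their own pace and stop on an object; "grip_force" is the grip in N (left out, the last holds). Time passes only in rows, so rows that repeat a pose let the fingers close, or fill a call up. It gives the time, the measured TCP pose, the force and the opening at its end, in the units of the state.
- r.get_state(): the state, without advancing time (a new reading comes with each control period).
- imaging.snapshot(name): name is "scene" or "side" or "wrist"; returns a dict with "image" (384x512x3 uint8, red, green, blue), "depth" (384x512 float32, m along the optical axis (not along the pixel's ray), 0 where there is no reading), "mtx" (3x3 intrinsics, pixels), "rvec" (rotation vector, rad) and "tvec" (3), from world to camera coordinates, as OpenCV has them. Camera axes: x right, y down, z forward; pixel columns grow to the right and rows downward; lengths in m; the calibration is good to about 2 mm. A picture is of the moment at which its call begins.
- r.finish_job(): hands the job in, once; it reports no verdict.
Trained networks look in a picture, given as the dict that the camera call returned (one of the last four; its "shot" number tells which), for a name from the list of things; names that differ only in an ending like _2 or _b are one class to them, and where a whole thing is asked for, a point or a joint stands for the part that bears it (a point fixed in the world has none). Each returns a list of dicts, best first, with "score" (0 to 1); they miss things now and then, are a little off and sometimes report something else, mostly with a low value. They report only what shows in the picture. A call takes as long as a camera call. They do not tell look-alikes from the thing itself.
- imaging.look_for(query, picture): "box" ([centre column, centre row, width, height] as shares, 0 to 1, of the picture: columns of its width, rows of its height, round what is visible of it).
- imaging.silhouettes(query, picture): "pixels" (384x512 bool, what is visible of it) and "box" ([centre column, centre row, width, height] as shares, 0 to 1, of the picture: columns of its width, rows of its height, round what is visible of it).
- imaging.pinpoint(query, picture): "point" ([column, row] as shares, 0 to 1, of the picture: columns of its width, rows of its height: a listed point, or the origin of a listed thing).
The state is a dict: "clock": time; "q": joint angles; "qd": joint speeds; "joint_torque": joint torques, N m; "tool_pos": TCP position; "eef_rot": TCP orientation; "contact_force": force on the tool from outside, world axes, zero at the start; "moment": the same for the moment, N m; "opening": opening from 0.0 (shut) to 1.0 (fully open).
Only numpy, scipy, OpenCV 4.12 (cv2) and the standard library are available. Lean on these libraries where they do the work, as an engineer would, in place of code of your own. Each camera call takes 0.05 s, during which the arm holds its last target.

## Working session

There is one attempt and no reset: what is moved stays moved. The work goes in short steps, Python scripts to look and compute and a tool call to move; the robot and the scene stay as the last step left them, time stands still between calls to the robot, and variables do not carry over. Pictures are saved under pics/ and viewed, and the job is handed in when it is done.

Besides the shell and the picture viewer there is one more tool, called after "Request:" as name(argument=value, ...), one argument or row to a line, values as JSON. send_rows: Moves the arm, as the interface text tells. Its arguments: {"type":"object","properties":{"moves":{"type":"array"},"claw":{"type":"number"},"grip_force":{"type":"number"}},"required":["moves"]}

```bash
ls; mkdir -p pics; cat > h.py <<'E'
import numpy as np, cv2
from plant import r, imaging
from scipy.spatial.transform import Rotation as R
def proj(s,p):
    p=np.atleast_2d(np.array(p,float))
    return cv2.projectPoints(p,s['rvec'],s['tvec'],s['mtx'],None)[0].reshape(-1,2)
def ray(s,uv):
    Rm=cv2.Rodrigues(np.array(s['rvec'],float))[0]; t=np.array(s['tvec'],float).ravel()
    d=Rm.T@np.linalg.inv(s['mtx'])@np.array([uv[0],uv[1],1.]); return -Rm.T@t, d
def cloud(s):
    K=s['mtx'];d=s['depth'];h,w=d.shape
    u,v=np.meshgrid(np.arange(w),np.arange(h))
    P=np.stack([(u-K[0,2])/K[0,0]*d,(v-K[1,2])/K[1,1]*d,d],-1)
    Rm=cv2.Rodrigues(np.array(s['rvec'],float))[0]; t=np.array(s['tvec'],float).ravel()
    W=(P-t)@Rm; W[d<=0]=np.nan
    return W
def save(s,n,scale=1.5): cv2.imwrite(f'pics/{n}.png',cv2.resize(s['image'][:,:,::-1],None,fx=scale,fy=scale))
E
cat > a.py <<'E'
from h import *
for n in ['scene','side','wrist']:
    s=imaging.snapshot(n); save(s,n+'0'); W=cloud(s)
    np.savez(f'/tmp/{n}0.npz',**{k:s[k] for k in ['image','depth','mtx','rvec','tvec']})
    print(n,ray(s,(256,192)))
    for q in ['hatch','lighter_center','lighter_nozzle','lighter_butt','jar_center','empty_bore','other_jar_center','jar_stand','utensil_box']:
        for o in imaging.pinpoint(q,s)[:3]:
            p=np.array(o['point'])*[512,384]; u,v=np.clip(p.astype(int),0,[511,383])
            print(q,round(o['score'],2),p.round(1),W[v,u].round(3))
print(r.get_state())
E
python3 a.py
```

```text
pics
scene (array([-0.36869186,  0.58632475,  0.89238812]), array([ 0.66535216, -0.4608623 , -0.5873465 ]))
hatch 0.97 [258.5 195.6] [ 0.586 -0.083  0.035]
lighter_center 0.83 [265.  204.2] [ 0.535 -0.072  0.038]
lighter_butt 0.86 [302.2 192.2] [ 0.495 -0.178  0.064]
jar_center 0.85 [273.2 237. ] [0.365 0.023 0.08 ]
jar_center 0.57 [263.3 187.1] [ 0.571 -0.09   0.071]
jar_center 0.39 [303.1 193. ] [ 0.494 -0.181  0.063]
empty_bore 0.57 [144.7 272.4] [0.494 0.331 0.017]
other_jar_center 0.93 [132.3 248.8] [0.533 0.339 0.073]
jar_stand 0.74 [142.  271.8] [0.498 0.337 0.021]
jar_stand 0.37 [259.4 213.1] [ 0.486 -0.017  0.061]
utensil_box 0.62 [258.4 211.3] [ 0.55  -0.058  0.008]
side (array([-0.12925503, -1.15192043,  0.67382312]), array([ 0.47344074,  0.77187473, -0.42474182]))
hatch 0.64 [259.2 195.8] [0.613 0.039 0.004]
hatch 0.49 [196.2 173. ] [0.498 0.299 0.023]
lighter_center 0.54 [257.3 202.8] [ 0.542 -0.063  0.039]
lighter_nozzle 0.45 [239.2 188.1] [0.578 0.116 0.009]
jar_center 0.9 [202.1 198.7] [ 0.376 -0.016  0.076]
jar_center 0.78 [277.3 199.1] [ 0.578 -0.122  0.065]
jar_cen
[... 864 characters left out ...]
ray([ 0.03379959,  0.68912958, -0.19456402,  1.56528896,  0.15730284,
        0.90247395, -0.21513557]), 'qd': array([-1.34960149e-03, -1.41992161e-04, -5.14155863e-04,  4.76563495e-05,
       -5.53669316e-05,  6.41482792e-04, -1.80530216e-03]), 'joint_torque': array([ 4.43247754e-04, -5.27489054e+01, -1.26707576e+00, -1.53744614e+01,
       -5.19160973e-02, -6.50978927e-04,  8.19691792e-06]), 'tool_pos': array([6.25032386e-01, 7.63523090e-06, 2.63726274e-01]), 'eef_rot': array([7.07120981e-01, 7.07092580e-01, 2.70484916e-05, 3.10119905e-05]), 'contact_force': array([-0.08956822,  0.32490128,  0.05284705]), 'moment': array([0.00436601, 0.00361171, 0.00337072]), 'opening': 0.9979573241134425}
```

View pics/scene0.png

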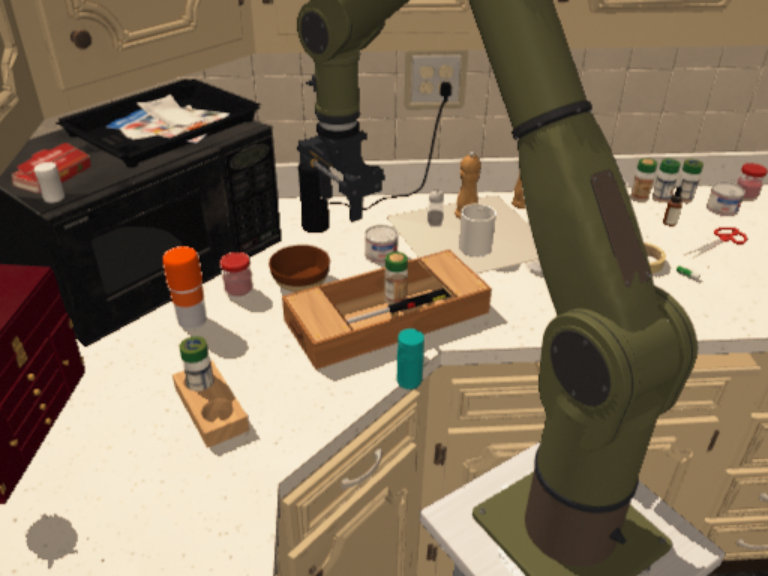

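View pics/side0.png

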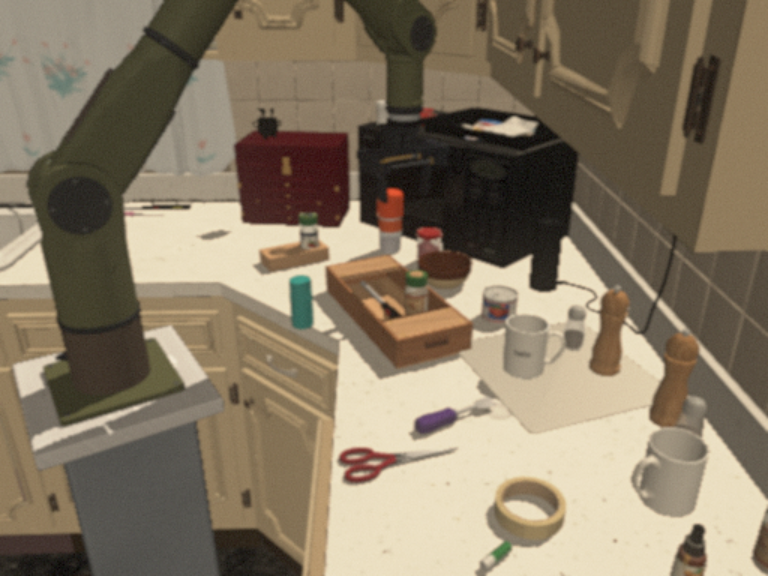

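View pics/wrist0.png

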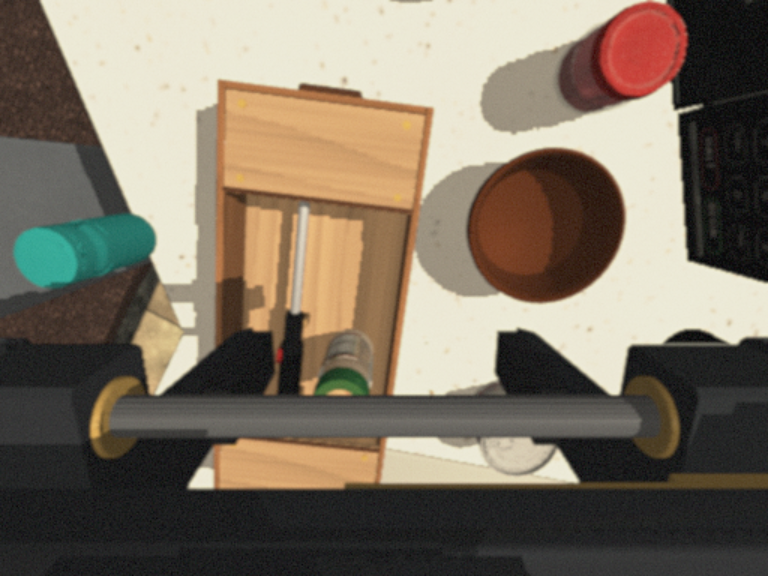

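Scene: green-capped jar at (395,275) of the scene picture; the stand at (210,400) with the empty bore at (217,410); the turquoise look-alike at (410,360). Now I'll fit geometry from the depth.

```bash
cat > b.py <<'E'
from h import *
for n in ['scene','side','wrist']:
    s=dict(np.load(f'/tmp/{n}0.npz')); W=cloud(s).reshape(-1,3); C=s['image'].reshape(-1,3)
    ok=~np.isnan(W[:,0]); W=W[ok];C=C[ok].astype(int)
    def reg(x0,x1,y0,y1,z0,z1): return (W[:,0]>x0)&(W[:,0]<x1)&(W[:,1]>y0)&(W[:,1]<y1)&(W[:,2]>z0)&(W[:,2]<z1)
    t=W[reg(.4,.75,-.1,.3,-.02,.02)]; print(n,'table z',np.median(t[:,2]) if len(t) else None)
    b=W[reg(.4,.68,-.3,.15,.055,.070)]
    if len(b)>50: print(' box',len(b),np.median(b[:,2]),cv2.minAreaRect(b[:,:2].astype(np.float32)*1000))
    st=W[reg(.36,.62,.2,.45,.028,.042)]
    if len(st)>50: print(' stand',len(st),np.median(st[:,2]),cv2.minAreaRect(st[:,:2].astype(np.float32)*1000))
    for nm,(a,b_,c,d) in dict(jar=(.5,.66,-.16,-.02),other=(.48,.6,.28,.40)).items():
        m=W[reg(a,b_,c,d,.075,.13)]
        if len(m)>30:
            top=m[m[:,2]>np.percentile(m[:,2],98)-.008]
            print(' ',nm,len(m),'zmax',np.percentile(m[:,2],98).round(4),'rect',cv2.minAreaRect(top[:,:2].astype(np.float32)*1000),len(top), 'circ', (lambda A:(A[:2]/2,))(np.linalg.lstsq(np.c_[m[:,:2],np.ones(len(m))],(m[:,:2]**2).sum(1),rcond=None)[0]))
E
python3 b.py
```

```text
scene table z 0.0010879130580695928
 box 2453 0.06273159597292764 ((557.3779296875, -63.886932373046875), (385.35357666015625, 171.1040496826172), 82.39966583251953)
 stand 968 0.03529232750464714 ((514.576171875, 334.1370544433594), (75.01750946044922, 165.99839782714844), 87.67892456054688)
  jar 252 zmax 0.1146 rect ((590.2347412109375, -104.6546630859375), (43.08700180053711, 46.96617126464844), 72.4088363647461) 122 circ (array([ 0.58709891, -0.10381251]),)
  other 396 zmax 0.1189 rect ((555.4431762695312, 332.4356689453125), (42.05835723876953, 45.48102951049805), 69.2560806274414) 188 circ (array([0.55306108, 0.33323745]),)
side table z 0.0016420200324787364
 box 1670 0.06213319738460847 ((519.2849731445312, -60.669952392578125), (388.03240966796875, 247.09510803222656), 83.3117904663086)
 stand 309 0.0346682711751765 ((515.3482666015625, 332.1160888671875), (84.46478271484375, 163.904052734375), 87.10501098632812)
  jar 230 zmax 0.1141 rect ((589.1679077148438, -108.161376953125), (44.29682540893555, 41.653839111328125), 28.123138427734375) 87 circ (array([ 0.5886777, -0.1096649]),)
  other 159 zmax 0.1178 rect ((556.9584350585938, 329.3203125), (46.00224685668945, 41.28718948364258), 63.173492431640625) 52 circ (array([0.55591169, 0.32801185]),)
wrist table z 0.0010804607235983424
 box 15548 0.06278026607329229 ((516.6332397460938, -50.151702880859375), (365.63702392578125, 249.42002868652344), 83.14307403564453)
  jar 765 zmax 0.1131 rect ((590.55322265625, -90.03885650634766), (15.228033065795898, 42.50945281982422), 89.12150573730469) 358 circ (array([ 0.59114447, -0.10045444]),)
```

```bash
cat > c.py <<'E'
from h import *
Ws=[];
for n in ['scene','side']:
    s=dict(np.load(f'/tmp/{n}0.npz')); W=cloud(s).reshape(-1,3); Ws.append(W[~np.isnan(W[:,0])])
W=np.vstack(Ws)
# height map 3cm
xs=np.arange(.3,.8,.03); ys=np.arange(-.3,.6,.03)
print('x    '+' '.join(f'{y*100:4.0f}' for y in ys))
for x in xs:
    l=[]
    for y in ys:
        m=W[(abs(W[:,0]-x)<.015)&(abs(W[:,1]-y)<.015)&(W[:,2]<.5)]
        l.append(f'{m[:,2].max()*1000:4.0f}' if len(m)>3 else '   .')
    print(f'{x:.2f} '+' '.join(l))
# bore ring: from stand depth: points below .03 inside the stand
s=dict(np.load('/tmp/scene0.npz'));
print(proj(s,[[.4725,.335,.035]]),proj(dict(np.load('/tmp/side0.npz')),[[.4725,.335,.035]]))
for n,c in (('scene',None),('side',None)):
    s=dict(np.load(f'/tmp/{n}0.npz'));u,v=proj(s,[[.4725,.335,.035]])[0].astype(int)
    im=s['image'][v-45:v+45,u-50:u+50,::-1].copy(); im=cv2.resize(im,None,fx=6,fy=6,interpolation=cv2.INTER_CUBIC)
    a=np.linspace(0,6.28,60); pts=np.c_[.4725+.025*np.cos(a),.335+.025*np.sin(a),0*a+.035]
    for p in proj(s,pts): cv2.circle(im,tuple(int(q) for q in ((p-[u-50,v-45]+.5)*6)),1,(0,0,255),-1)
    cv2.imwrite(f'pics/bore_{n}.png',im)
E
python3 c.py
```

```text
x     -30  -27  -24  -21  -18  -15  -12   -9   -6   -3   -0    3    6    9   12   15   18   21   24   27   30   33   36   39   42   45   48   51   54   57
0.30    4    2  -49    .    .    .    .    .    .    .    .    .    .    .    .    .    .    .    .  -19    5    6    6    4    5    5    4    5    5    4
0.33    4    5    6    6    .    .    .    .    .    .    .    .    .    .    .    .    2    4    4    5    5    4    5    6    5    4    5    4    5    4
0.36    5    6    5    5    5    3    .    .    .   97  110  110    6    3    5    5    6    5    5    5    4    4    5    5    5    5    5    5    4    4
0.39    6    4    5    5    5    6    5    .    4  103  112  109    4    5    6    6    5    4    4    5    6    5    4    5    4    5    6    5    5    5
0.42    5    8    6    4    5    4    6    5    4    3  104    4    5    5    5    6    7    4    5    6   38   41   38    4    5    5    4    4    5    4
0.45    6    7   65   66   65   66   67    6    3    5    5    5    5    6    6    5    5    4    8    4   38   39   39   29    7    5    7    5    4    5
0.48    4    5 
[... 1049 characters left out ...]
  499  495  238  239
0.69  498  498  499    4    3    3    2    .    .  347  348  348   60    2    7    6    7    6    5    6    3    5    5    5    7  496  499  239  238  239
0.72   10  496  496  496  491   60    6    5    6  347  348  347   60   60    5    5    5    6  163  164  158    5    4    6    6  500  498  238  239  238
0.75    9    8    6  495  497  489    6    6   55   64   17    .   46   60    6   48    6    6  164  165  165    5    7  491  500  499    5  238  238  238
0.78   10   11    5   62   62  487  488  490    7   60   42   16   59   61   85   88   86    5  163  164  498  497  499  500  500  498  292    4  237  236
[[145.08823253 272.75609849]] [[185.47865426 167.23141166]]
```

View pics/bore_scene.png

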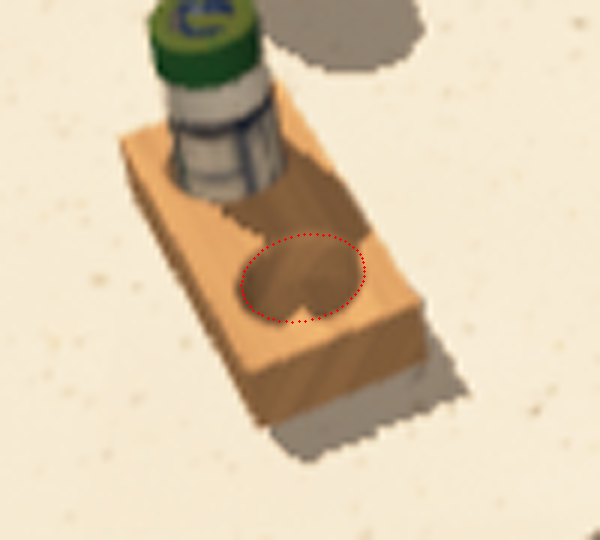

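View pics/bore_side.png

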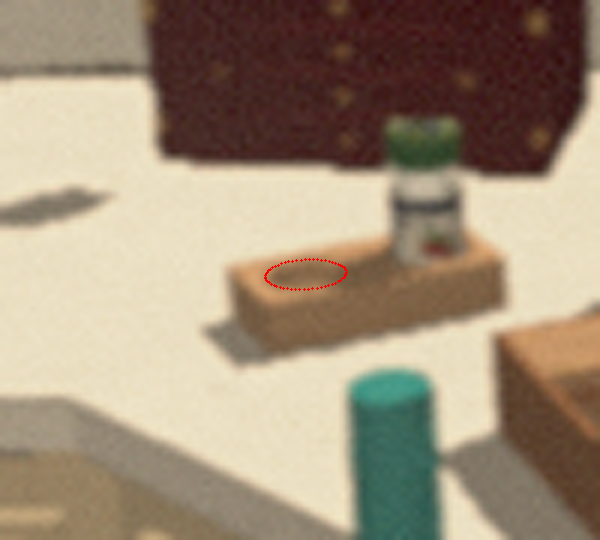

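The bore circle matches in both views: scene (145,272), side (185,167). Bore is about (0.4725, 0.335) and the jar about (0.589, -0.106). Next I move over the jar with the jaws along the box.

```bash
cat > d.py <<'E'
import sys
from h import *
# usage: x y z  ydirdeg  [pitch deg about world box-x..]
def delta(pos,Rt):
    st=r.get_state(); R0=R.from_quat(st['eef_rot']); sh=R0.inv().apply(np.array(pos)-st['tool_pos'])
    rv=np.degrees((R0.inv()*Rt).as_rotvec())
    print('shift mm',(sh*1000).round(1),'turn',rv.round(2),'| tcp',st['tool_pos'].round(4),'t',round(st['clock'],2),'op',round(st['opening'],3),'F',st['contact_force'].round(1),'q',st['q'].round(2))
def down(deg): # tool z down, tool y at world heading deg
    a=np.radians(deg); y=np.array([np.cos(a),np.sin(a),0]); z=np.array([0,0,-1.]); return R.from_matrix(np.c_[np.cross(y,z),y,z])
if __name__=='__main__':
    a=[float(v) for v in sys.argv[1:]]; delta(a[:3],down(a[3]))
E
python3 d.py .589 -.106 .19 83
```

```text
shift mm [-106.   -36.    73.7] turn [  0.   0. -83.] | tcp [0.625  0.     0.2637] t 1.5 op 0.998 F [-0.1  0.3  0.1] q [ 0.03  0.69 -0.19  1.57  0.16  0.9  -0.22]
```

Request:
send_rows(
  moves=[-0.009,-0.003,0.006,0,0,-7,-0.018,-0.006,0.012,0,0,-14,-0.027,-0.009,0.018,0,0,-21,-0.036,-0.012,0.024,0,0,-28,-0.045,-0.015,0.03,0,0,-35],
  claw=-1,
  grip_force=20,
)

```text
clock: 1.92
tool_pos: [0.6099, -0.0454, 0.2335]
eef_rot: [0.459, 0.888, 0.0, 0.0]
contact_force: [-1.0, 0.1, 0.7]
opening: 1.0
```

```bash
python3 d.py .589 -.106 .19 83
```

```text
shift mm [-37.3 -52.1  43.5] turn [ 1.000e-02  2.000e-02 -4.765e+01] | tcp [ 0.6099 -0.0454  0.2335] t 1.92 op 1.0 F [-1.   0.1  0.7] q [ 0.2   0.72 -0.37  1.63  0.32  0.85  0.32]
```

Request:
send_rows(
  moves=[-0.0075,-0.0105,0.004,0,0,-7,-0.015,-0.021,0.008,0,0,-14,-0.0225,-0.0315,0.012,0,0,-21,-0.03,-0.042,0.016,0,0,-28,-0.0373,-0.0521,0.02,0,0,-35],
)

```text
clock: 2.33
tool_pos: [0.5888, -0.1068, 0.2134]
eef_rot: [0.168, 0.986, -0.0, 0.0]
contact_force: [0.7, 0.8, -0.5]
opening: 1.001
```

Request:
send_rows(
  moves=[0,0,0,0,0,-7,0,0,0,0,0,-12.5,0,0,0,0,0,-12.5,0,0,0,0,0,-12.5,0,0,0,0,0,-12.5],
)

```text
clock: 2.75
tool_pos: [0.589, -0.1067, 0.2135]
eef_rot: [0.061, 0.998, -0.0, 0.0]
contact_force: [0.5, 0.3, -0.7]
opening: 0.998
```

```bash
cat > e.py <<'E'
from h import *
import sys
s=imaging.snapshot('wrist'); save(s,sys.argv[1]); np.savez('/tmp/w1.npz',**{k:s[k] for k in ['image','depth','mtx','rvec','tvec']})
W=cloud(s); m=W.reshape(-1,3); m=m[~np.isnan(m[:,0])]
b=m[(abs(m[:,2]-.062)<.005)&(m[:,0]<.68)]; print('lid z',np.median(b[:,2]))
c=m[(m[:,2]>.085)&(m[:,2]<.125)&(abs(m[:,0]-.59)<.05)&(abs(m[:,1]+.106)<.05)]
print(len(c)); t=c[c[:,2]>np.percentile(c[:,2],90)-.004]; print('top',np.median(t[:,2]),cv2.minEnclosingCircle(t[:,:2].astype(np.float32)*1000),cv2.minAreaRect(t[:,:2].astype(np.float32)*1000),t[:,:2].mean(0))
for o in imaging.pinpoint('jar_center',s)[:2]:
    uv=np.array(o['point'])*[512,384]; p,d=ray(s,uv); k=(.059-p[2])/d[2]; print(o['score'],uv,(p+k*d).round(4))
E
python3 e.py w1; python3 d.py .589 -.106 .095 83
```

```text
lid z 0.0627748413527468
2116
top 0.11231342025225965 ((589.7672729492188, -104.80995178222656), 22.457469940185547) ((589.2645263671875, -104.83882141113281), (43.450904846191406, 43.82374954223633), 84.1758804321289) [ 0.58877502 -0.10480601]
0.8 [259.0208 183.5136] [ 0.5904 -0.1048  0.059 ]
shift mm [1.000e-01 6.000e-01 1.185e+02] turn [-0.03  0.04  0.11] | tcp [ 0.589  -0.1066  0.2135] t 2.85 op 1.003 F [0.1 0.  0.6] q [ 0.43  0.77 -0.6   1.69  0.55  0.86  1.05]
```

View pics/w1.png

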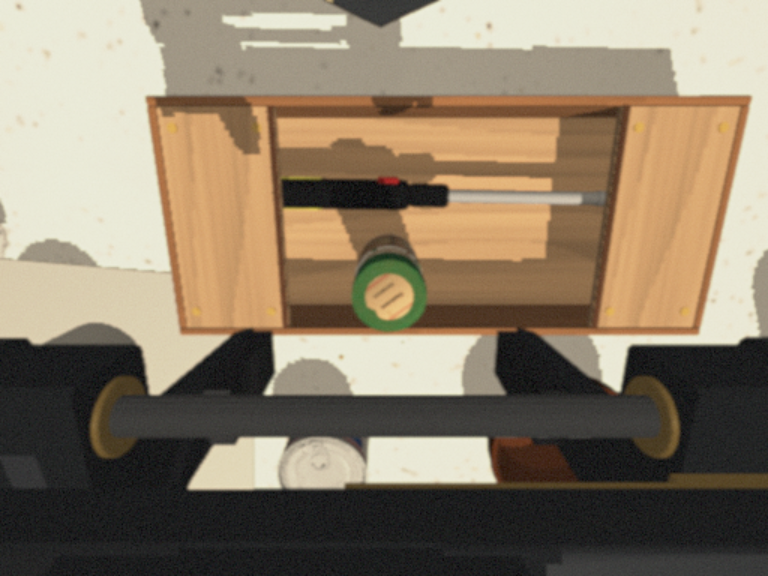

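Cap at (389,292), lighter visible in full between the covers, handle at the left (−y). The jar stands at (0.589, -0.105), top 0.112: consistent. Descending to grasp.

Request:
send_rows(
  moves=[0,0.0016,0.025,0,0,0,0,0.0016,0.055,0,0,0,0,0.0016,0.085,0,0,0,0,0.0016,0.11,0,0,0,0,0.0016,0.1185,0,0,0],
)

```text
clock: 3.27
tool_pos: [0.5872, -0.1049, 0.0917]
eef_rot: [0.06, 0.998, -0.001, -0.002]
contact_force: [-0.3, 0.3, 0.4]
opening: 1.0
```

Request:
send_rows(
  moves=[0,0,0,0,0,0,0,0,0,0,0,0,0,0,0,0,0,0,0,0,0,0,0,0,0,0,0,0,0,0],
  claw=1,
  grip_force=15,
)

```text
clock: 3.68
tool_pos: [0.5882, -0.105, 0.0932]
eef_rot: [0.06, 0.998, -0.001, -0.001]
contact_force: [-0.9, 0.8, -0.5]
opening: 0.65
```

Request:
send_rows(
  moves=[0,0,0,0,0,0,0,0,0,0,0,0,0,0,0,0,0,0,0,0,0,0,0,0,0,0,0,0,0,0],
)

```text
clock: 4.1
tool_pos: [0.5889, -0.1048, 0.0941]
eef_rot: [0.06, 0.998, -0.001, -0.0]
contact_force: [0.6, 0.9, 5.3]
opening: 0.512
```

```bash
python3 d.py .589 -.105 .21 83
```

```text
shift mm [-1.000e-01 -3.000e-01 -1.159e+02] turn [-0.06 -0.01  0.08] | tcp [ 0.5889 -0.1048  0.0941] t 4.1 op 0.512 F [0.6 0.9 5.3] q [ 0.37  0.93 -0.48  1.76  0.68  0.63  0.93]
```

Request:
send_rows(
  moves=[0,0,-0.015,0,0,0,0,0,-0.04,0,0,0,0,0,-0.07,0,0,0,0,0,-0.1,0,0,0,0,0,-0.115,0,0,0],
)

```text
clock: 4.52
tool_pos: [0.5899, -0.1046, 0.2121]
eef_rot: [0.06, 0.998, -0.0, 0.002]
contact_force: [-0.1, 0.4, -1.7]
opening: 0.514
```

```bash
python3 d.py .4725 .335 .19 83
```

```text
shift mm [169.6 422.2  21.2] turn [-0.04  0.18  0.07] | tcp [ 0.5899 -0.1046  0.2121] t 4.52 op 0.514 F [-0.1  0.4 -1.7] q [ 0.43  0.77 -0.6   1.69  0.55  0.85  1.04]
```

Request:
send_rows(
  moves=[0.008,0.02,0,0,0,0,0.02,0.05,0,0,0,0,0.032,0.08,0,0,0,0,0.044,0.11,0,0,0,0,0.056,0.14,0,0,0,0],
)

```text
clock: 4.93
tool_pos: [0.5502, 0.0421, 0.2115]
eef_rot: [0.061, 0.998, -0.001, 0.001]
contact_force: [0.2, 0.2, -2.0]
opening: 0.514
```

Request:
send_rows(
  moves=[0.012,0.03,0,0,0,0,0.024,0.06,0,0,0,0,0.036,0.09,0,0,0,0,0.048,0.12,0,0,0,0,0.06,0.15,0,0,0,0],
)

```text
clock: 5.35
tool_pos: [0.5079, 0.1992, 0.2109]
eef_rot: [0.061, 0.998, -0.001, 0.001]
contact_force: [0.9, 1.3, -1.8]
opening: 0.518
```

```bash
python3 d.py .4725 .335 .21 83
```

```text
shift mm [ 51.6 130.5   0.5] turn [-0.12  0.09  0.03] | tcp [0.5079 0.1992 0.2109] t 5.35 op 0.518 F [ 0.9  1.3 -1.8] q [-0.14  0.7  -0.54  1.85  0.53  0.74  0.47]
```

Request:
send_rows(
  moves=[0.006,0.015,0,0,0,0,0.014,0.035,0,0,0,0,0.02,0.05,0,0,0,0,0.022,0.056,0,0,0,0,0.022,0.056,0,0,0,0],
)

```text
clock: 5.77
tool_pos: [0.4921, 0.2591, 0.2106]
eef_rot: [0.059, 0.998, -0.001, 0.0]
contact_force: [-0.4, -0.6, -2.6]
opening: 0.51
```

```bash
cat > f.py <<'E'
from h import *
import sys
s=imaging.snapshot('wrist'); save(s,sys.argv[1]); np.savez('/tmp/w2.npz',**{k:s[k] for k in ['image','depth','mtx','rvec','tvec']})
m=cloud(s).reshape(-1,3); m=m[~np.isnan(m[:,0])]
b=m[(abs(m[:,2]-.035)<.005)&(abs(m[:,1]-.33)<.08)&(abs(m[:,0]-.51)<.12)]
print('stand',len(b),np.median(b[:,2]),cv2.minAreaRect(b[:,:2].astype(np.float32)*1000))
for q,z in (('empty_bore',.035),('other_jar_center',.063),('jar_stand',0)):
  for o in imaging.pinpoint(q,s)[:2]:
    uv=np.array(o['point'])*[512,384]; p,d=ray(s,uv); k=(z-p[2])/d[2]; print(q,o['score'],uv*1.5,(p+k*d).round(4))
im=s['image'][:,:,::-1].copy(); im=cv2.resize(im,None,fx=1.5,fy=1.5)
a=np.linspace(0,6.28,80); 
for p in proj(s,np.c_[.4725+.025*np.cos(a),.335+.025*np.sin(a),0*a+.035]):
    cv2.circle(im,tuple(int(q) for q in (p+.5)*1.5),1,(0,0,255),-1)
cv2.imwrite(f'pics/{sys.argv[1]}.png',im)
E
python3 f.py w2; python3 d.py .4725 .335 .21 83
```

```text
stand 4839 0.0356680668057004 ((499.1478271484375, 335.510498046875), (74.59647369384766, 129.74330139160156), 87.51936340332031)
empty_bore 0.82 [487.68   228.7296] [0.472  0.3379 0.035 ]
other_jar_center 0.9 [495.8976 349.344 ] [0.5567 0.3327 0.063 ]
other_jar_center 0.27 [486.912  225.6192] [0.4653 0.3308 0.063 ]
jar_stand 0.79 [474.3168 272.8512] [0.5141 0.3331 0.    ]
shift mm [30.6 76.3  0.1] turn [-0.22  0.09 -0.1 ] | tcp [0.4934 0.2555 0.2104] t 5.97 op 0.515 F [ 0.3 -0.5 -1.1] q [-0.25  0.71 -0.53  1.82  0.52  0.75  0.38]
```

View pics/w2.png

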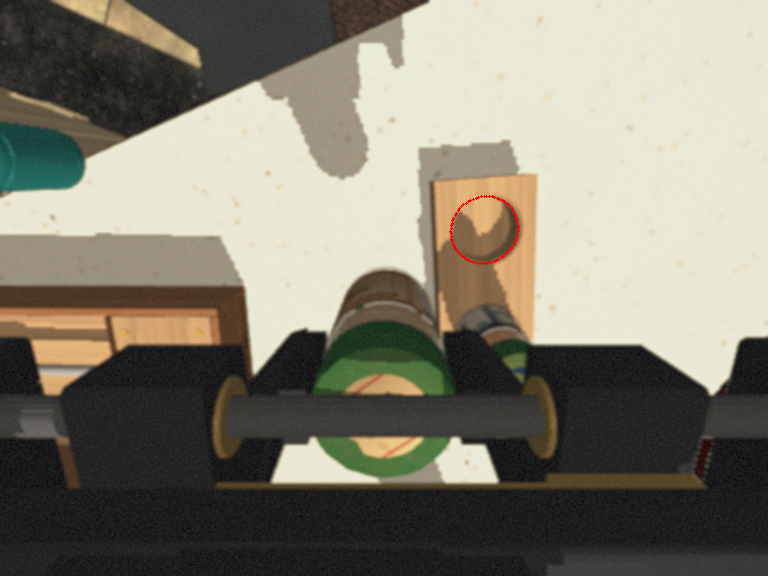

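Bore at (485,230), ring coincides with the prediction; other jar at (495,350). Bore estimate (0.472, 0.3353).

Request:
send_rows(
  moves=[0.008,0.02,0,0,0,0,0.018,0.045,0,0,0,0,0.028,0.067,0,0,0,0,0.031,0.0765,0.01,0,0,0,0.031,0.0765,0.02,0,0,0],
)

```text
clock: 6.38
tool_pos: [0.4718, 0.3375, 0.1899]
eef_rot: [0.061, 0.998, -0.001, 0.001]
contact_force: [-0.2, -0.2, -1.4]
opening: 0.513
```

Request:
send_rows(
  moves=[0,0,0,0,0,0,0,0,0,0,0,0,0,0,0,0,0,0,0,0,0,0,0,0,0,0,0,0,0,0],
)

```text
clock: 6.8
tool_pos: [0.4725, 0.3365, 0.1901]
eef_rot: [0.061, 0.998, -0.001, 0.001]
contact_force: [0.1, -0.3, -1.5]
opening: 0.517
```

```bash
python3 d.py .472 .3353 .135 83; cat > g.py <<'E'
from h import *
# verify held jar & stand in scene/side
for n in ['scene','side']:
    s=imaging.snapshot(n); W=cloud(s).reshape(-1,3); W=W[~np.isnan(W[:,0])]
    st=r.get_state(); x,y,z=st['tool_pos']
    c=W[(abs(W[:,0]-x)<.03)&(abs(W[:,1]-y)<.03)&(W[:,2]>z-.08)&(W[:,2]<z-.03)]
    A=np.linalg.lstsq(np.c_[c[:,:2],np.ones(len(c))],(c[:,:2]**2).sum(1),rcond=None)[0]; cc=A[:2]/2
    print(n,len(c),'jar circ',cc.round(4),'rad',np.sqrt(A[2]+cc@cc).round(4),'tcp',st['tool_pos'].round(4))
    save(s,'g_'+n)
    for o in imaging.pinpoint('jar_center',s)[:3]:
        print(o['score'],np.array(o['point'])*[512,384])
    print('pred',proj(s,[[x,y,z-.0351]]))
E
python3 g.py
```

```text
shift mm [ 0.5 -1.2 55.1] turn [-0.07  0.15 -0.04] | tcp [0.4725 0.3365 0.1901] t 6.8 op 0.517 F [ 0.1 -0.3 -1.5] q [-0.41  0.77 -0.51  1.77  0.52  0.75  0.26]
scene 326 jar circ [0.4727 0.3355] rad 0.0221 tcp [0.4723 0.3368 0.1902]
0.85 [136.704  236.3136]
0.76 [273.8176 241.6896]
pred [[137.88628916 236.53736167]]
side 162 jar circ [0.4724 0.3309] rad 0.0193 tcp [0.4721 0.3371 0.1901]
0.94 [201.8816 200.4096]
0.69 [184.4224 135.2064]
0.36 [240.1792 187.584 ]
pred [[182.8359978  136.44338231]]
```

Request:
send_rows(
  moves=[0,-0.001,0.015,0,0,0,0,-0.001,0.03,0,0,0,0,-0.001,0.045,0,0,0,0,-0.001,0.055,0,0,0,0,-0.001,0.055,0,0,0],
)

```text
clock: 7.42
tool_pos: [0.4711, 0.3353, 0.1333]
eef_rot: [0.061, 0.998, -0.002, -0.0]
contact_force: [-0.3, -0.4, -0.8]
opening: 0.515
```

```bash
cat > k.py <<'E'
from h import *
import sys
a=[imaging.snapshot(n) for n in ['scene','side']]
ims=[]
for s in a:
    u,v=proj(s,[[.4725,.335,.06]])[0].astype(int)
    ims.append(cv2.resize(s['image'][v-40:v+40,u-35:u+35,::-1],None,fx=5.6,fy=5.6,interpolation=cv2.INTER_CUBIC))
cv2.imwrite(f'pics/{sys.argv[1]}.png',np.hstack(ims))
E
python3 k.py k1;python3 d.py .472 .3353 .098 83
```

```text
shift mm [-0.1 -1.1 37.2] turn [-0.04  0.12  0.04] | tcp [0.4719 0.3364 0.1352] t 7.52 op 0.515 F [-0.   0.4 -1.2] q [-0.44  0.84 -0.45  1.8   0.59  0.63  0.2 ]
```

View pics/k1.png

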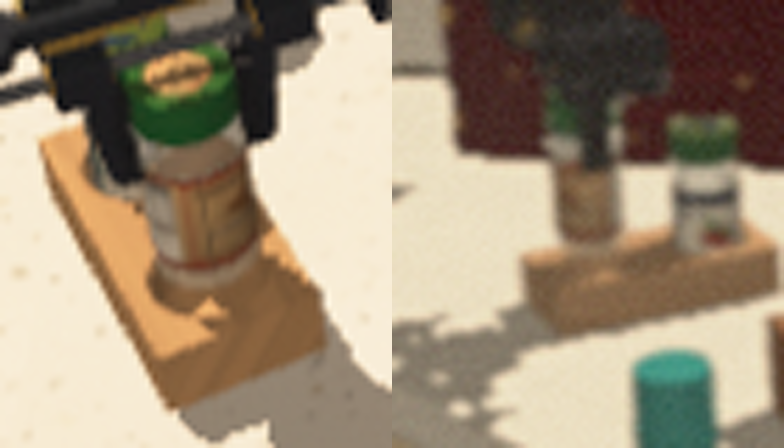

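The jar (bottom at (205,275) in the left half) hangs right over the bore. Descending slowly.

Request:
send_rows(
  moves=[0,-0.001,0.008,0,0,0,0,-0.001,0.016,0,0,0,0,-0.001,0.022,0,0,0,0,-0.001,0.026,0,0,0,0,-0.001,0.026,0,0,0],
)

```text
clock: 7.93
tool_pos: [0.4714, 0.3349, 0.1081]
eef_rot: [0.061, 0.998, -0.001, 0.0]
contact_force: [0.4, 0.1, -2.2]
opening: 0.513
```

```bash
python3 d.py .472 .3353 .098 83
```

```text
shift mm [-0.5  0.5 10.1] turn [-0.13  0.06  0.05] | tcp [0.4714 0.3349 0.1081] t 7.93 op 0.513 F [ 0.4  0.1 -2.2] q [-0.46  0.88 -0.42  1.82  0.62  0.58  0.18]
```

No lateral force, and the jar is inside the bore. Going on down.

Request:
send_rows(
  moves=[0,0,0.003,0,0,0,0,0,0.006,0,0,0,0,0,0.0095,0,0,0,0,0,0.0095,0,0,0,0,0,0.0095,0,0,0],
)

```text
clock: 8.35
tool_pos: [0.4714, 0.3349, 0.0986]
eef_rot: [0.061, 0.998, -0.001, 0.0]
contact_force: [0.3, -0.5, -1.6]
opening: 0.516
```

```bash
python3 d.py .472 .3353 .098 83
```

```text
shift mm [-0.5  0.5  0.6] turn [-0.13  0.06  0.05] | tcp [0.4714 0.3349 0.0986] t 8.35 op 0.516 F [ 0.3 -0.5 -1.6] q [-0.46  0.89 -0.41  1.82  0.63  0.56  0.17]
```

Request:
send_rows(
  moves=[0,0,0.0005,0,0,0,0,0,0.001,0,0,0,0,0,0.0015,0,0,0,0,0,0.0015,0,0,0,0,0,0.0015,0,0,0],
)

```text
clock: 8.77
tool_pos: [0.4717, 0.3351, 0.098]
eef_rot: [0.061, 0.998, -0.001, 0.001]
contact_force: [-1.5, -1.0, 6.3]
opening: 0.515
```

Request:
send_rows(
  moves=[0,0,0,0,0,0,0,0,0,0,0,0,0,0,0,0,0,0,0,0,0,0,0,0,0,0,0,0,0,0],
  claw=-0.5,
)

```text
clock: 9.18
tool_pos: [0.4716, 0.335, 0.0979]
eef_rot: [0.061, 0.998, -0.001, 0.001]
contact_force: [-1.2, -0.2, -0.6]
opening: 0.748
```

Request:
send_rows(
  moves=[0,0,0,0,0,0,0,0,0,0,0,0,0,0,0,0,0,0,0,0,0,0,0,0,0,0,0,0,0,0],
  claw=-1,
)

```text
clock: 9.6
tool_pos: [0.4716, 0.3351, 0.0979]
eef_rot: [0.061, 0.998, -0.001, 0.001]
contact_force: [0.3, -0.1, -0.3]
opening: 1.001
```

```bash
python3 k.py k2;python3 d.py .472 .3353 .25 83
```

```text
shift mm [  -0.6    0.  -152.1] turn [-0.11  0.1   0.05] | tcp [0.4716 0.335  0.0979] t 9.7 op 1.0 F [-0.  -1.1  0.4] q [-0.46  0.89 -0.41  1.82  0.63  0.56  0.17]
```

View pics/k2.png

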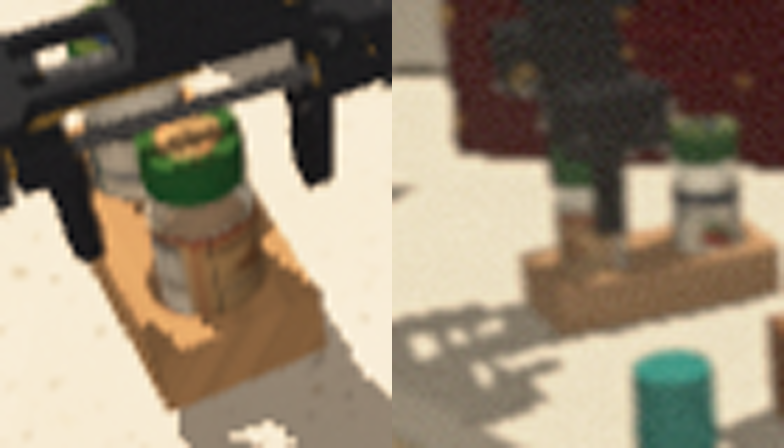

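Contact was felt at TCP 0.098 as predicted, and the cap sits level with the other jar. Straight up now, then check the jar.

Request:
send_rows(
  moves=[0,0,-0.015,0,0,0,0,0,-0.045,0,0,0,0,0,-0.085,0,0,0,0,0,-0.12,0,0,0,0,0,-0.15,0,0,0],
)

```text
clock: 10.12
tool_pos: [0.4714, 0.3357, 0.2503]
eef_rot: [0.061, 0.998, -0.0, 0.001]
contact_force: [0.9, 1.3, 0.1]
opening: 0.996
```

```bash
cat > jar.py <<'E'
from h import *
for n in ['scene','side','wrist']:
    s=imaging.snapshot(n); save(s,'j_'+n); W=cloud(s).reshape(-1,3); W=W[~np.isnan(W[:,0])]
    for nm,x,y in (('jar',.472,.335),('other',.557,.332)):
        c=W[(np.hypot(W[:,0]-x,W[:,1]-y)<.035)&(W[:,2]>.085)&(W[:,2]<.13)]
        if len(c)<40: continue
        t=c[c[:,2]>np.percentile(c[:,2],95)-.006]
        print(n,nm,len(t),'top',np.percentile(c[:,2],95).round(4),cv2.minAreaRect(t[:,:2].astype(np.float32)*1000)[:2])
s=dict(np.load('/tmp/w1.npz')); W=cloud(s); m=W.reshape(-1,3)
b=m[(abs(m[:,2]-.062)<.005)&(m[:,0]<.68)&(m[:,0]>.43)]
print('box',cv2.minAreaRect(b[:,:2].astype(np.float32)*1000))
E
python3 jar.py; python3 d.py .54 -.09 .25 -7
```

```text
scene jar 201 top 0.1178 ((471.77349853515625, 334.6520080566406), (41.9326057434082, 44.5196647644043))
scene other 182 top 0.1186 ((555.89013671875, 333.2150573730469), (43.7437744140625, 44.35895538330078))
side jar 50 top 0.1169 ((472.9278564453125, 330.8477478027344), (48.65043258666992, 40.314674377441406))
side other 52 top 0.1171 ((555.3980712890625, 326.4148254394531), (45.84304428100586, 41.60558319091797))
wrist jar 1494 top 0.1175 ((472.02252197265625, 335.08648681640625), (43.55812072753906, 43.574127197265625))
wrist other 796 top 0.1174 ((547.1083374023438, 334.03106689453125), (44.14211654663086, 26.657995223999023))
box ((559.034912109375, -62.85626220703125), (383.14739990234375, 162.09326171875), 83.0357666015625)
shift mm [-1.19e+02 -4.15e+02  1.00e-01] turn [ 0.33  0.16 90.02] | tcp [0.4723 0.3364 0.2503] t 10.27 op 1.0 F [ 0.1 -0.8 -1.2] q [-0.38  0.69 -0.56  1.71  0.46  0.87  0.31]
```

View pics/j_wrist.png

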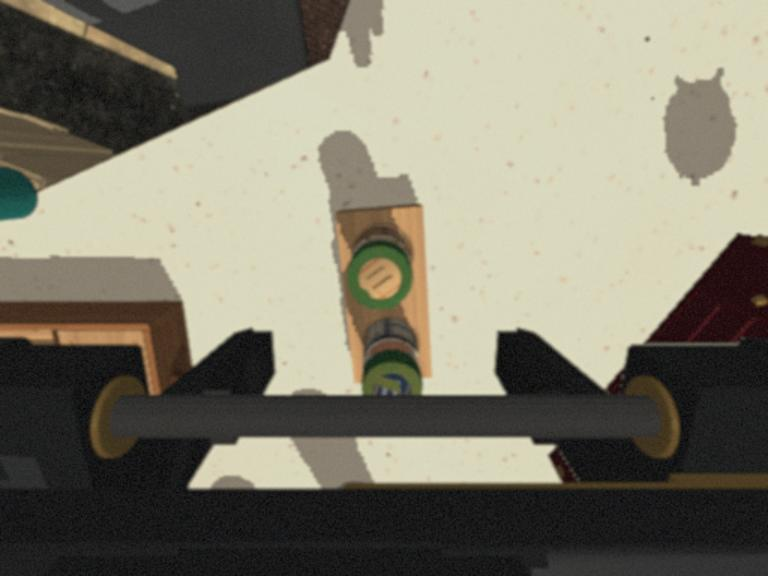

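Jar home: both caps at equal height (0.1175), centre (0.472, 0.335). Moving on to the lighter; first measuring it in the stored overhead picture.

```bash
cat > l.py <<'E'
from h import *
import sys
s=dict(np.load(sys.argv[1])); W=cloud(s); m=W.reshape(-1,3); C=s['image'].reshape(-1,3).astype(int)
c=np.array([.559,-.063]); ex=np.array([.9926,-.1215]); ey=np.array([.1215,.9926])
bx=(m[:,:2]-c)@ex; by=(m[:,:2]-c)@ey
for y in range(-110,111,10):
    k=(abs(by*1000-y)<5)&(abs(bx)<.068)&(m[:,2]>.03)&(m[:,2]<.05)
    k2=(abs(by*1000-y)<5)&(abs(bx)<.068)&(m[:,2]>.016)&(m[:,2]<.028)
    if k.sum()>3: print(y,k.sum(),'x',(bx[k].min()*1000).round(1),(bx[k].max()*1000).round(1),'mid',(bx[k].mean()*1000).round(1),'z',np.percentile(m[k,2],[50,90]).round(4),'low',k2.sum(), (np.median(bx[k2])*1000).round() if k2.any() else '', C[k].mean(0).round())
E
python3 l.py /tmp/w1.npz
```

```text
-110 187 x -31.4 -8.9 mid -20.5 z [0.0422 0.0434] low 0  [53. 48. 33.]
-100 205 x -31.4 -8.9 mid -20.5 z [0.0422 0.0434] low 0  [50. 46. 32.]
-90 203 x -31.4 -8.7 mid -20.5 z [0.0422 0.0434] low 0  [48. 45. 32.]
-80 191 x -30.4 -8.9 mid -20.4 z [0.0422 0.0435] low 0  [32. 29. 26.]
-70 189 x -30.4 -9.0 mid -20.0 z [0.0423 0.0435] low 0  [28. 26. 23.]
-60 200 x -30.4 26.3 mid -18.1 z [0.042  0.0432] low 3 21.0 [30. 27. 23.]
-50 226 x -31.4 19.2 mid -16.5 z [0.0424 0.0436] low 8 15.0 [34. 28. 24.]
-40 221 x -31.5 13.4 mid -17.1 z [0.0422 0.0436] low 8 13.0 [51. 30. 26.]
-30 211 x -31.5 15.7 mid -16.3 z [0.0423 0.0436] low 8 13.0 [50. 35. 31.]
-20 162 x -28.3 24.7 mid -16.4 z [0.0403 0.0417] low 2 17.0 [45. 39. 33.]
-10 150 x -27.3 -11.3 mid -19.3 z [0.0405 0.0415] low 8 -9.0 [39. 35. 30.]
0 138 x -27.2 -11.3 mid -19.1 z [0.0404 0.0415] low 1 -9.0 [49. 42. 36.]
10 81 x -25.2 -12.4 mid -18.9 z [0.0384 0.0394] low 0  [172. 158. 140.]
20 82 x -23.0 -14.4 mid -18.8 z [0.0383 0.0399] low 0  [178. 165. 146.]
30 78 x -23.0 -14.4 mid -18.6 z [0.0382 0.0393] low 0  [179. 166. 147.]
40 78 x -22.0 -13.1 mid -17.9 z [0.0381 0.0396] low 0  [180. 168. 150.]
50 82 x -22.0 -13.2 mid -17.7 z [0.0384 0.0394] low 0  [180. 167. 148.]
60 80 x -22.0 -13.3 mid -17.6 z [0.0381 0.0394] low 0  [182. 169. 150.]
70 81 x -22.0 -13.3 mid -17.7 z [0.0379 0.0394] low 0  [182. 168. 150.]
80 84 x -22.0 -13.3 mid -17.7 z [0.0382 0.0392] low 0  [179. 166. 148.]
90 82 x -21.9 -13.3 mid -17.8 z [0.0381 0.0393] low 0  [173. 162. 146.]
100 74 x -21.0 -12.1 mid -17.1 z [0.0383 0.0393] low 0  [164. 154. 139.]
110 81 x -20.9 -12.1 mid -16.6 z [0.0382 0.0393] low 0  [112. 104.  93.]
```

Request:
send_rows(
  moves=[-0.008,-0.025,0,0,0,7,-0.018,-0.06,0,0,0,14,-0.028,-0.095,0,0,0,21,-0.038,-0.13,0,0,0,28,-0.048,-0.165,0,0,0,35],
  claw=-1,
)

```text
clock: 10.68
tool_pos: [0.499, 0.1644, 0.2487]
eef_rot: [0.361, 0.933, 0.0, 0.001]
contact_force: [0.3, -0.7, -0.4]
opening: 1.003
```

```bash
python3 d.py .5385 -.0905 .2 -7
```

```text
shift mm [-200.7 -162.1   48.9] turn [ 0.16  0.08 54.7 ] | tcp [0.499  0.1644 0.2487] t 10.68 op 1.003 F [ 0.3 -0.7 -0.4] q [-0.15  0.6  -0.41  1.88  0.34  0.73  0.08]
```

```bash
python3 d.py .5334 -.1102 .2 -8
```

```text
shift mm [-210.1 -180.1   48.9] turn [ 0.16  0.08 55.7 ] | tcp [0.499  0.1644 0.2487] t 10.68 op 1.003 F [ 0.3 -0.7 -0.4] q [-0.15  0.6  -0.41  1.88  0.34  0.73  0.08]
```

Request:
send_rows(
  moves=[-0.023,-0.018,0,0,0,7,-0.046,-0.036,0,0,0,14,-0.069,-0.054,0.005,0,0,21,-0.092,-0.072,0.01,0,0,28,-0.115,-0.09,0.015,0,0,35],
  claw=-0.2,
)

```text
clock: 11.1
tool_pos: [0.5226, 0.0186, 0.2323]
eef_rot: [0.627, 0.779, -0.0, 0.0]
contact_force: [0.3, -0.5, 0.3]
opening: 0.646
```

```bash
python3 d.py .5334 -.1102 .2 -8
```

```text
shift mm [-128.1  -17.    32.4] turn [1.000e-02 7.000e-02 2.035e+01] | tcp [0.5226 0.0186 0.2323] t 11.1 op 0.646 F [ 0.3 -0.5  0.3] q [ 0.02  0.61 -0.24  1.9   0.22  0.66 -0.14]
```

Request:
send_rows(
  moves=[-0.026,-0.0035,0,0,0,7,-0.06,-0.008,0,0,0,14,-0.095,-0.0125,0,0,0,20.3,-0.12,-0.016,0,0,0,20.3,-0.128,-0.017,0,0,0,20.3],
)

```text
clock: 11.52
tool_pos: [0.5319, -0.1158, 0.2308]
eef_rot: [0.757, 0.654, -0.003, 0.001]
contact_force: [-0.6, -0.8, 0.7]
opening: 0.599
```

Request:
send_rows(
  moves=[0,0,0,0,0,0,0,0,0,0,0,0,0,0,0,0,0,0,0,0,0,0,0,0,0,0,0,0,0,0],
)

```text
clock: 11.93
tool_pos: [0.532, -0.1139, 0.2307]
eef_rot: [0.756, 0.655, -0.003, 0.0]
contact_force: [-0.5, -0.5, -0.2]
opening: 0.602
```

```bash
python3 - <<'E'
from h import *
s=imaging.snapshot('wrist'); save(s,'w3'); np.savez('/tmp/w3.npz',**{k:s[k] for k in ['image','depth','mtx','rvec','tvec']})
E
python3 l.py /tmp/w3.npz; python3 d.py .5334 -.1102 .04 -8
```

```text
-110 138 x -31.5 -8.6 mid -20.0 z [0.0423 0.0434] low 0  [54. 48. 34.]
-100 148 x -31.3 -8.5 mid -19.7 z [0.0421 0.0432] low 0  [59. 54. 37.]
-90 141 x -31.0 -8.4 mid -19.8 z [0.0423 0.0436] low 3 -8.0 [54. 49. 34.]
-80 132 x -29.5 -9.6 mid -19.4 z [0.0424 0.0434] low 0  [35. 32. 29.]
-70 135 x -29.1 -9.5 mid -19.2 z [0.0424 0.0436] low 0  [35. 32. 29.]
-60 153 x -30.1 -8.1 mid -18.9 z [0.0421 0.0434] low 0  [44. 39. 34.]
-50 155 x -30.7 -8.0 mid -19.0 z [0.0421 0.0435] low 0  [47. 39. 33.]
-40 171 x -31.8 -7.9 mid -19.7 z [0.0423 0.0435] low 0  [65. 39. 34.]
-30 173 x -31.6 -7.8 mid -19.1 z [0.0422 0.0434] low 0  [53. 37. 33.]
-20 126 x -27.8 -9.0 mid -18.3 z [0.0403 0.0414] low 0  [46. 39. 33.]
-10 129 x -26.4 -9.9 mid -18.2 z [0.0405 0.0417] low 7 -8.0 [46. 40. 33.]
0 133 x -26.1 -9.8 mid -18.1 z [0.0405 0.0415] low 0  [49. 42. 35.]
10 77 x -24.7 -12.2 mid -18.3 z [0.0387 0.0398] low 0  [165. 152. 134.]
20 79 x -22.2 -14.1 mid -18.1 z [0.0382 0.0398] low 0  [181. 169. 151.]
30 73 x -22.0 -13.9 mid -18.0 z [0.0386 0.0396] low 0  [183. 170. 151.]
40 77 x -21.7 -13.8 mid -17.6 z [0.0385 0.0396] low 0  [186. 173. 154.]
50 76 x -21.5 -13.6 mid -17.6 z [0.0385 0.0396] low 0  [185. 173. 154.]
60 79 x -21.3 -13.5 mid -17.4 z [0.0383 0.0397] low 0  [187. 175. 156.]
70 82 x -21.0 -13.3 mid -17.1 z [0.0384 0.0397] low 0  [190. 178. 159.]
80 86 x -20.8 -12.0 mid -16.7 z [0.0383 0.0395] low 0  [192. 178. 159.]
90 94 x -20.6 -11.8 mid -16.2 z [0.0383 0.0396] low 0  [185. 173. 155.]
100 104 x -21.3 -11.7 mid -16.4 z [0.038  0.0394] low 0  [165. 154. 137.]
110 108 x -21.2 -11.5 mid -16.2 z [0.038  0.0392] low 0  [118. 108.  96.]
shift mm [  5.1   1.3 190.8] turn [-0.14  0.27 -0.22] | tcp [ 0.532  -0.1142  0.2308] t 11.98 op 0.598 F [ 0.1 -0.4 -0.1] q [ 0.22  0.63 -0.15  1.85  0.15  0.68 -0.17]
```

View pics/w3.png

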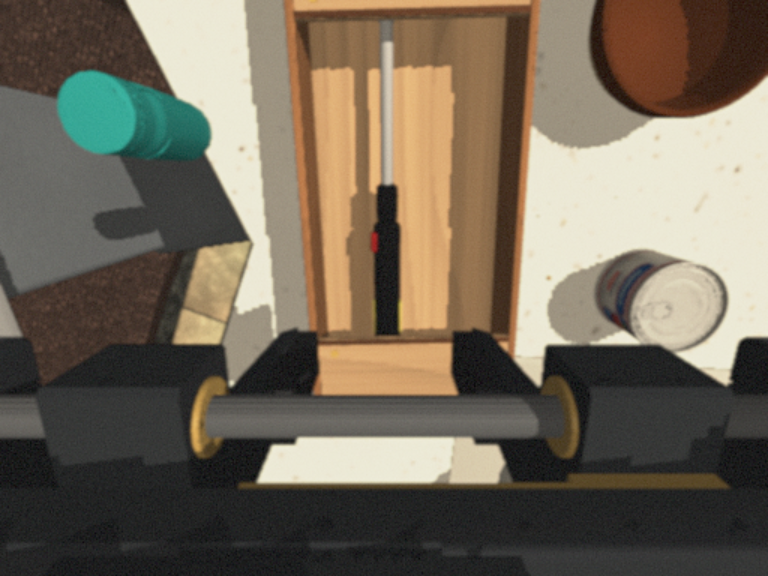

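The picture shows handle (387,270), barrel up to the far cover at (387,20), and the hand centred over the lighter's handle line. Descending in two stages.

Request:
send_rows(
  moves=[0.002,0.001,0.035,0,0,-0.2,0.004,0.0013,0.07,0,0,-0.2,0.0045,0.0013,0.1,0,0,-0.2,0.0045,0.0013,0.12,0,0,-0.2,0.0045,0.0013,0.12,0,0,-0.2],
)

```text
clock: 12.4
tool_pos: [0.5313, -0.1091, 0.1074]
eef_rot: [0.754, 0.657, -0.005, -0.002]
contact_force: [-0.5, -0.1, 0.2]
opening: 0.603
```

```bash
python3 d.py .5336 -.1102 .04 -8
```

```text
shift mm [-0.5  3.1 67.3] turn [-0.55  0.25  0.09] | tcp [ 0.5313 -0.1091  0.1074] t 12.4 op 0.603 F [-0.5 -0.1  0.2] q [ 0.18  0.83 -0.1   1.93  0.2   0.41 -0.22]
```

Request:
send_rows(
  moves=[0,0.002,0.02,0,0,0,0,0.003,0.04,-0.3,0.2,0,0,0.003,0.057,-0.5,0.2,0,0,0.003,0.066,-0.5,0.2,0,0,0.003,0.066,-0.5,0.2,0],
)

```text
clock: 12.82
tool_pos: [0.5333, -0.1092, 0.0408]
eef_rot: [0.754, 0.657, -0.001, -0.001]
contact_force: [-0.1, -0.0, -0.4]
opening: 0.6
```

```bash
python3 d.py .5336 -.1102 .04 -8
```

```text
shift mm [-0.9  0.4  0.8] turn [-0.14  0.04  0.13] | tcp [ 0.5333 -0.1092  0.0408] t 12.82 op 0.6 F [-0.1 -0.  -0.4] q [ 0.16  0.95 -0.07  1.94  0.22  0.26 -0.23]
```

Request:
send_rows(
  moves=[0,0,0,0,0,0,0,0,0,0,0,0,0,0,0,0,0,0,0,0,0,0,0,0,0,0,0,0,0,0],
  claw=1,
  grip_force=40,
)

```text
clock: 13.23
tool_pos: [0.5337, -0.1093, 0.0415]
eef_rot: [0.754, 0.657, -0.001, -0.0]
contact_force: [-0.9, -0.3, 2.3]
opening: 0.247
```

Request:
send_rows(
  moves=[0,0,0,0,0,0,0,0,0,0,0,0,0,0,0,0,0,0,0,0,0,0,0,0,0,0,0,0,0,0],
)

```text
clock: 13.65
tool_pos: [0.5337, -0.1093, 0.0415]
eef_rot: [0.754, 0.657, -0.001, -0.0]
contact_force: [0.6, -0.7, -0.0]
opening: 0.241
```

```bash
python3 d.py .5336 -.1102 .048 -8;  python3 - <<'E'
from h import *
for n in ('wrist','scene'):
    s=imaging.snapshot(n); save(s,'x_'+n); np.savez('/tmp/w4.npz' if n=='wrist' else '/tmp/sc4.npz',**{k:s[k] for k in ['image','depth','mtx','rvec','tvec']})
E
```

```text
shift mm [-0.9  0.  -6.5] turn [-0.08  0.04  0.12] | tcp [ 0.5337 -0.1093  0.0415] t 13.65 op 0.241 F [ 0.6 -0.7 -0. ] q [ 0.16  0.94 -0.07  1.94  0.22  0.26 -0.23]
```

View pics/x_wrist.png

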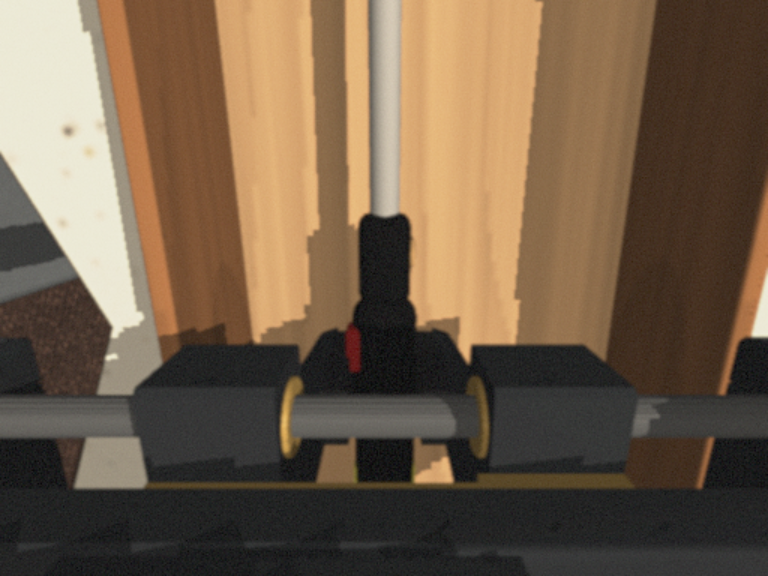

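View pics/x_scene.png

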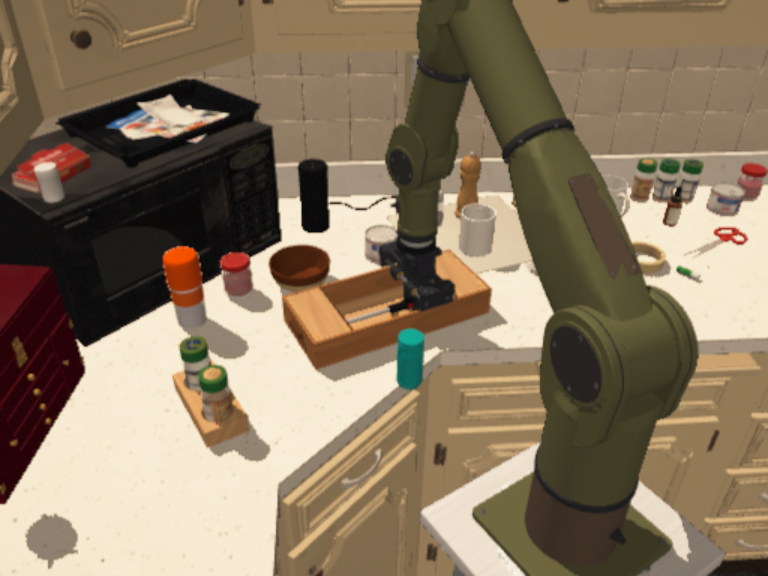

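```bash
python3 - <<'E'
from h import *
c=np.array([.559,-.063]); ey=np.array([.1215,.9926])
for f in ('w4','w3','w1'):
    s=dict(np.load(f'/tmp/{f}.npz')); W=cloud(s); m=W.reshape(-1,3); C=s['image'].reshape(-1,3).mean(1)
    bx=(m[:,:2]-c)@np.array([.9926,-.1215]); by=(m[:,:2]-c)@ey
    k=(abs(bx+.018)<.0035)&(m[:,2]>.03)&(m[:,2]<.05)
    print(f,[(y,int(C[k&(abs(by*1000-y)<1)].mean()) if (k&(abs(by*1000-y)<1)).any() else None) for y in range(-4,22,2)])
E
```

```text
w4 [(-4, 27), (-2, 28), (0, 27), (2, 27), (4, 25), (6, 122), (8, 176), (10, 176), (12, 175), (14, 175), (16, 174), (18, 175), (20, 176)]
w3 [(-4, 27), (-2, 27), (0, 27), (2, 28), (4, 35), (6, 120), (8, 169), (10, 171), (12, 170), (14, 171), (16, 171), (18, 171), (20, 172)]
w1 [(-4, 28), (-2, 26), (0, 26), (2, 25), (4, 62), (6, 139), (8, 174), (10, 173), (12, 174), (14, 171), (16, 175), (18, 168), (20, 174)]
```

Gripped (21 mm, the handle width), at the balance point. The handle/barrel joint is at y≈+5.5, so the lighter's centre is at about −7.5 mm. Plan: lift 8 mm, slide 43 mm towards the nozzle so the butt clears its cover, then tilt butt up.

Request:
send_rows(
  moves=[0,0,-0.004,0,0,0,0,0,-0.008,0,0,0,0.008,0,-0.008,0,0,0,0.018,0,-0.008,0,0,0,0.026,0,-0.008,0,0,0],
)

```text
clock: 14.17
tool_pos: [0.5376, -0.0817, 0.0496]
eef_rot: [0.754, 0.657, -0.0, -0.001]
contact_force: [-0.0, 0.4, -1.7]
opening: 0.248
```

```bash
cat > m.py <<'E'
from h import *
import sys
# plan: show box coords of lighter from the tcp (lighter along tool x, centre 41.5mm ahead of grasp pt)
def lig():
    st=r.get_state(); R0=R.from_quat(st['eef_rot']); g=st['tool_pos']+R0.apply([0,0,.006]); ax=R0.apply([1,0,0])
    c=np.array([.559,-.063,0]); B=np.array([[.9926,-.1215,0],[.1215,.9926,0],[0,0,1]])
    cen=g+ax*.0415
    for nm,p in (('grasp',g),('nozzle',cen+ax*.1345),('butt',cen-ax*.1345)): print(nm,(B@(p-c)*1000).round(1),end=' ')
    print('pitch',np.degrees(np.arcsin(-ax[2])).round(1),'op',round(st['opening'],3),'F',st['contact_force'].round(1),'t',round(st['clock'],2),'q',st['q'].round(2))
lig()
E
python3 m.py
```

```text
grasp [-19.  -21.2  43.6] nozzle [-16.4 154.8  43.6] butt [ -20.4 -114.1   43.5] pitch -0.0 op 0.248 F [-0.   0.4 -1.7] t 14.17 q [ 0.11  0.93 -0.07  1.94  0.2   0.28 -0.26]
```

Request:
send_rows(
  moves=[0.007,0,0,0,0,0,0.013,0,0,0,0,0,0.015,0,0,0,0,0,0.015,0,0,0,0,0,0.015,0,0,0,0,0],
)

```text
clock: 14.58
tool_pos: [0.5395, -0.067, 0.0495]
eef_rot: [0.754, 0.657, -0.0, -0.0]
contact_force: [0.1, 0.6, -1.0]
opening: 0.245
```

```bash
python3 m.py
```

```text
grasp [-18.8  -6.4  43.5] nozzle [-16.2 169.6  43.5] butt [-20.2 -99.4  43.5] pitch 0.0 op 0.245 F [ 0.1  0.6 -1. ] t 14.58 q [ 0.08  0.93 -0.06  1.94  0.19  0.27 -0.28]
```

No contact. Now tilting, with the pivot about y=105.

Request:
send_rows(
  moves=[0.0003,0,-0.0039,0,-2,0,0.0007,0,-0.0077,0,-4,0,0.0012,0,-0.0116,0,-6,0,0.0019,0,-0.0154,0,-8,0,0.0019,0,-0.0154,0,-8,0],
)

```text
clock: 15.0
tool_pos: [0.5405, -0.0634, 0.0652]
eef_rot: [0.751, 0.657, -0.053, 0.046]
contact_force: [-0.4, 0.7, -2.4]
opening: 0.244
```

```bash
python3 m.py; python3 - <<'E'
from h import *
s=imaging.snapshot('scene'); u,v=proj(s,[[.55,-.07,.06]])[0].astype(int); cv2.imwrite('pics/t1.png',cv2.resize(s['image'][v-70:v+50,u-90:u+90,::-1],None,fx=4,fy=4,interpolation=cv2.INTER_CUBIC))
E
```

```text
grasp [-18.3  -3.5  59.3] nozzle [-16.2 170.8  34.7] butt [-19.4 -95.6  72.3] pitch 8.0 op 0.244 F [-0.4  0.7 -2.4] t 15.0 q [-0.1   0.91  0.09  1.94  0.2   0.32 -0.37]
```

View pics/t1.png

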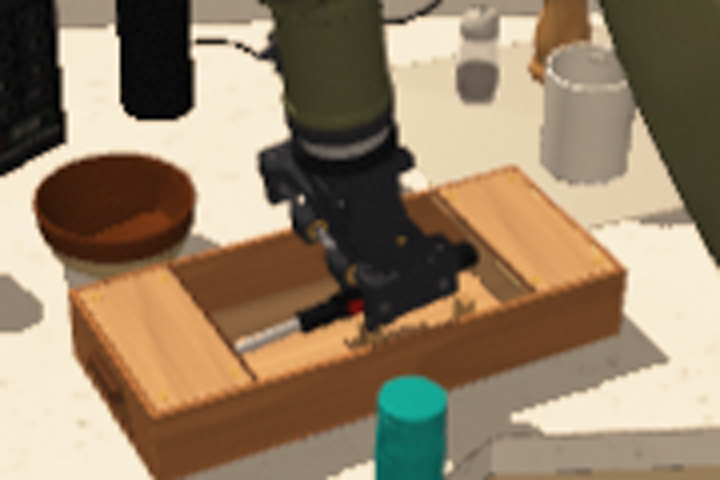

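The lighter tilts cleanly under the cover (barrel at (270,335)), butt end coming up behind the hand. Continuing.

Request:
send_rows(
  moves=[0.0005,0,-0.0057,0,-3,0,0.0012,0,-0.0114,0,-6,0,0.0023,0,-0.0171,0,-9,0,0.0037,0,-0.0228,0,-12,0,0.0037,0,-0.0228,0,-12,0],
)

```text
clock: 15.47
tool_pos: [0.542, -0.0549, 0.0865]
eef_rot: [0.74, 0.65, -0.13, 0.114]
contact_force: [-0.4, 1.0, -1.1]
opening: 0.243
```

```bash
python3 m.py; python3 - <<'E'
from h import *
for n in ('scene','side'):
    s=imaging.snapshot(n); u,v=proj(s,[[.55,-.07,.06]])[0].astype(int); cv2.imwrite(f'pics/t2{n}.png',cv2.resize(s['image'][v-70:v+50,u-90:u+90,::-1],None,fx=4,fy=4,interpolation=cv2.INTER_CUBIC))
E
```

```text
grasp [-17.9   3.9  80.9] nozzle [-16.5 169.3  20.9] butt [-18.7 -83.5 112.6] pitch 19.9 op 0.243 F [-0.4  1.  -1.1] t 15.47 q [-0.34  0.94  0.3   1.91  0.23  0.42 -0.49]
```

View pics/t2scene.png

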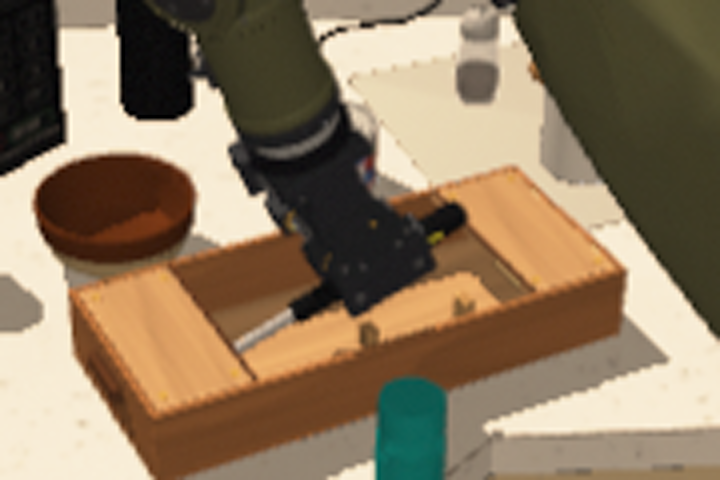

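View pics/t2side.png

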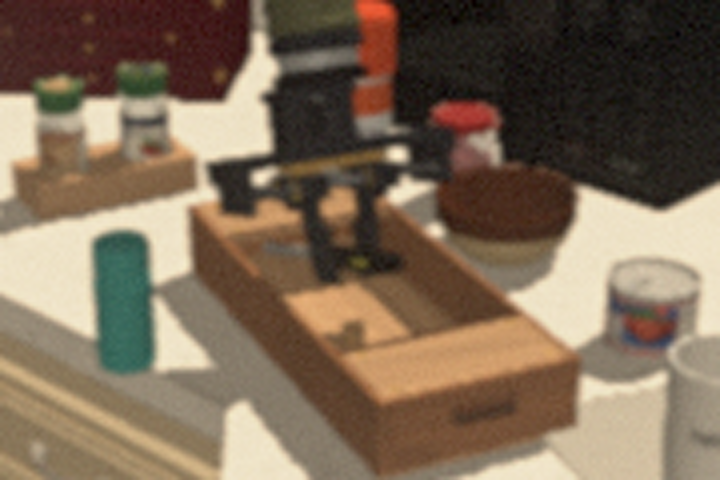

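Butt at about 0.111 m, nozzle about 0.02 m: tilted through the hatch. Now drawing it back along its own axis.

Request:
send_rows(
  moves=[-0.016,0,0,0,0,0,-0.034,0,0,0,0,0,-0.052,0,0,0,0,0,-0.07,0,0,0,0,0,-0.083,0,0,0,0,0],
)

```text
clock: 15.98
tool_pos: [0.5291, -0.1392, 0.1156]
eef_rot: [0.743, 0.646, -0.131, 0.113]
contact_force: [-0.5, -0.3, -0.7]
opening: 0.244
```

```bash
python3 m.py; python3 - <<'E'
from h import *
for n in ('scene','side'):
    s=imaging.snapshot(n); u,v=proj(s,[[.55,-.07,.06]])[0].astype(int); cv2.imwrite(f'pics/t3{n}.png',cv2.resize(s['image'][v-70:v+50,u-90:u+90,::-1],None,fx=4,fy=4,interpolation=cv2.INTER_CUBIC))
E
```

```text
grasp [-20.4 -81.3 110. ] nozzle [-17.6  84.1  49.9] butt [ -22.  -168.7  141.7] pitch 20.0 op 0.244 F [-0.5 -0.3 -0.7] t 15.98 q [-0.19  0.88  0.31  1.95  0.28  0.41 -0.39]
```

View pics/t3scene.png

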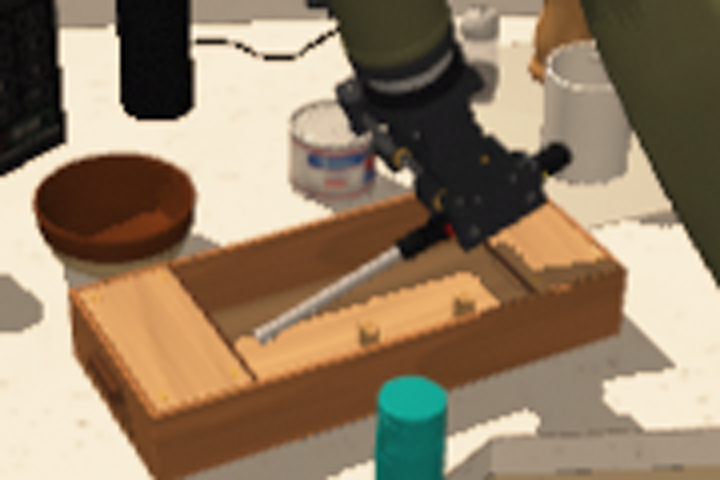

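The nozzle tip, at (262,335), is clear of the cover. Lifting straight up.

Request:
send_rows(
  moves=[-0.007,0,-0.019,0,0,0,-0.017,0,-0.047,0,0,0,-0.029,0,-0.08,0,0,0,-0.041,0,-0.113,0,0,0,-0.051,0,-0.141,0,0,0],
)

```text
clock: 16.5
tool_pos: [0.5294, -0.1387, 0.2676]
eef_rot: [0.744, 0.646, -0.131, 0.113]
contact_force: [-0.4, 0.5, -0.1]
opening: 0.24
```

Request:
send_rows(
  moves=[0,0,-0.005,0,5,0,0,0,-0.01,0,10,0,0,0,-0.01,0,15,0,0,0,-0.01,0,20,0,0,0,-0.01,0,20,0],
)

```text
clock: 16.92
tool_pos: [0.5288, -0.1402, 0.2773]
eef_rot: [0.758, 0.652, 0.001, -0.0]
contact_force: [-0.3, -1.7, -0.5]
opening: 0.243
```

Request:
send_rows(
  moves=[0,0,0,0,0,0,0,0,0,0,0,0,0,0,0,0,0,0,0,0,0,0,0,0,0,0,0,0,0,0],
)

```text
clock: 17.33
tool_pos: [0.5291, -0.1385, 0.277]
eef_rot: [0.757, 0.653, 0.001, -0.001]
contact_force: [0.3, -0.0, -0.4]
opening: 0.241
```

```bash
python3 m.py; python3 jar.py; cat > z.py <<'E'
from h import *
for n in ('scene','side'):
    s=imaging.snapshot(n); save(s,'f_'+n); W=cloud(s)
    for q in ('lighter_nozzle','lighter_butt'):
        for o in imaging.pinpoint(q,s)[:1]:
            p=np.array(o['point'])*[512,384]; u,v=p.astype(int); print(n,q,o['score'],p.round(),W[v,u].round(3))
E
python3 z.py
```

```text
grasp [-20.5 -78.6 271. ] nozzle [-16.1  97.4 271.4] butt [ -22.8 -171.6  270.8] pitch -0.1 op 0.241 F [ 0.3 -0.  -0.4] t 17.33 q [ 0.16  0.57  0.02  1.79 -0.02  0.78  0.04]
scene jar 204 top 0.1181 ((471.6708984375, 334.714599609375), (42.918216705322266, 44.883785247802734))
scene other 183 top 0.118 ((557.108154296875, 332.173828125), (46.258522033691406, 42.423370361328125))
side jar 51 top 0.1171 ((472.4591979980469, 331.8495788574219), (42.803009033203125, 47.69779586791992))
side other 48 top 0.1177 ((556.3176879882812, 327.64678955078125), (47.15357971191406, 41.17566680908203))
box ((559.034912109375, -62.85626220703125), (383.14739990234375, 162.09326171875), 83.0357666015625)
scene lighter_nozzle 0.84 [226. 142.] [ 0.973 -0.199  0.001]
scene lighter_butt 0.54 [317. 122.] [ 0.44  -0.16   0.324]
side lighter_nozzle 0.78 [243. 124.] [ 0.443 -0.149  0.33 ]
side lighter_butt 0.71 [283. 152.] [ 0.52  -0.23   0.265]
```

View pics/f_scene.png

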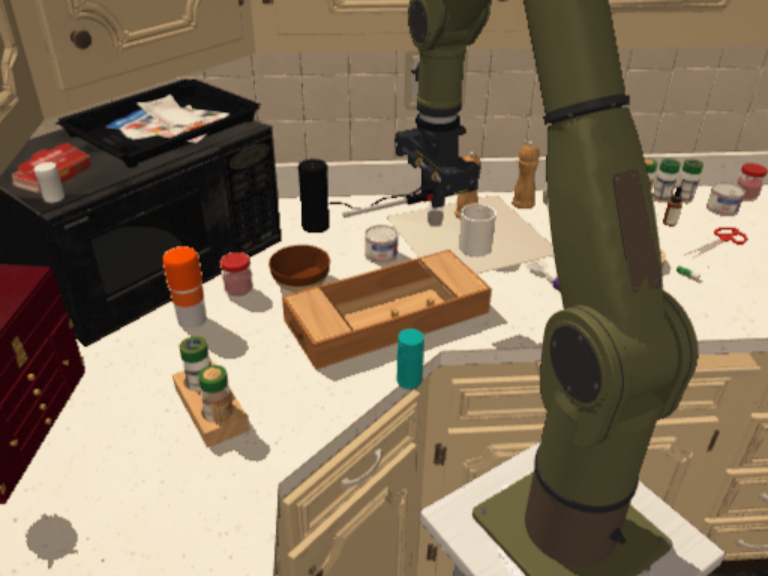

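View pics/f_side.png

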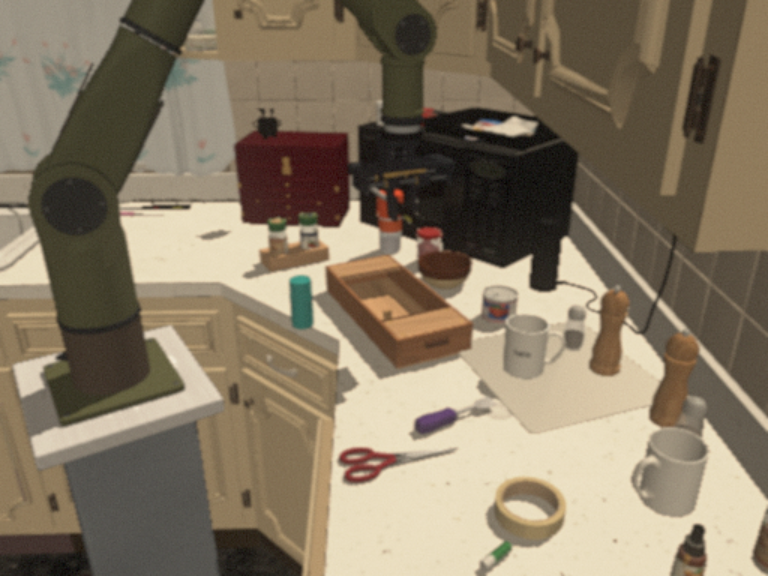

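The lighter is level in the hand (nozzle at (345,213) in the scene picture), well above the box. Handing in.

```bash
python3 - <<'E'
from h import *
s=imaging.snapshot('scene'); print('pred nozzle px',proj(s,[[.5548,.0327,.271]])*1.5) 
st=r.get_state(); print(st['clock'],abs(st['qd']).max(),st['opening'],st['contact_force'])
print(r.finish_job())
E
```

```text
pred nozzle px [[344.00873849 213.31624068]]
17.8333 0.002319357063794214 0.2469930081768653 [ 0.03941934 -0.4785978  -1.41442425]
the job is handed in; nothing more can be done
None
```

The job is handed in at about 17.8 s of the 54 s allowed. No verdict was reported.

**Jar:** I gripped it from above, carried it over and seated it in the empty bore. I felt the bottom at the height I had predicted, then let go. Its cap is level with the other jar's (both about 0.118 m in the last scene view). Its centre is within about 1 mm of the measured bore in the scene and wrist views. The side camera reads the jars 3–5 mm lower in y, and it is off by the same amount on the untouched jar, so I put that down to calibration.

**Lighter:** I gripped it at its balance point, lifted it 8 mm and slid it 43 mm under the nozzle-side cover. I then tilted it 20° butt up, drew it out along its own axis, raised it and levelled it. At the tilt, the butt was at about 0.111 m and the nozzle at about 0.02 m.

**Last checks:**
- **Height:** both ends of the lighter were at about 0.27 m, worked out from the arm pose. The nozzle's predicted pixel matched the picture.
- **Grip:** the opening was steady at about 21 mm and the arm was at rest.
- **Other objects:** the other jar is where it was. The bowl, tin and mug look unmoved in the pictures, though I did not measure them.
- **Disagreement:** the trained network's nozzle point gave no usable depth. In the scene view the depth fell on the background, and in the side view the point landed off the lighter. Its butt point in the side view gave 0.265 m, which agrees.

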